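# Seat the thread pitch leaf on the lead screw

### The arm

A 6-joint arm with a two-finger parallel gripper is mounted at the origin on a cart in front of the work surface, level with it; the furniture and walls round the work are solid. World frame = base frame: x ahead of the robot, y to its left, z up, the work surface at z = 0. Lengths are in m, angles in rad, forces in N, time in s.
With the tool pointing down it reaches from about 0.4 to 0.825 m from the base axis. Payload 7 kg.
Tool frame: the origin (TCP) lies at the very end of the fingers, on their centre line; the grasp point (between the pads) lies 19 mm behind it; x points along the fingers, z is the direction in which the jaws open and shut, and the axes are right-handed (so a half turn about x gives the same grasp; the last joint's range is limited). The gripper opens to 88 mm and grips with 3 to 60 N. Pads are 19 mm wide; open, the fingers measure 130 mm over their backs; the gripper's body (78 mm by 193 mm) begins 47 mm behind the grasp point.
Start: joints at [1.519, 0.359, 0.012, 0, -1.224, -0.288], TCP at [0.225, 0.636, 0.19] pointing down, gripper open.
Joint ranges: [-3.07, 3.07], [-1.43, 2.12], [-1.02, 1.25], [-3.03, 1.67], [-3.05, -0], [-3.03, 3.03]. Speed limits (rad/s): [2.39, 2.39, 3.01, 3.14, 3.14, 3.14].

### API

Orientations are given as a 3x3 rotation matrix whose columns are the frame's x, y, z axes.
In Python, from plant import env gives the robot as it stands.
- The arm moves only by the tool move_arm, never from a script. Its argument "targets" is a list of rows, each a list of 4 numbers: the shift along the tool's x, y, z in m, then the turn about the tool's x in rad. In form: [[dx, dy, dz, yaw], ...]. A call has exactly 8 rows; each row is the pose to reach, as a shift and turn from the pose commanded when the call began, along the tool's axes at that moment; what a row does not reach only later rows make up. A row lasts 1/8 s, in which the tool goes at most 62.5 mm and 10.7 degrees, less where a joint would pass 70% of its speed; a pose out of reach is approached as far as the arm can. A call with a gripper value outside its range is refused whole. "gripper" is the closure in counts, from 0 (fully open) to 255 (shut), set as the call begins (left out, the last holds). The fingers move at their own pace and stop on an object; the grip force is fixed at half the most. Time passes only in rows, so rows that repeat a pose let the fingers close, or fill a call up. It gives the time, the measured TCP pose, the force and the opening at its end, in the units of the state.
- env.sense(): the state, without advancing time (a new reading comes with each control period).
- env.camera(name): name is "scene" or "top" or "wrist"; returns (picture, depth): 420x560x3 uint8, red, green, blue; 420x560 float32, m along the optical axis (not along the pixel's ray), 0 where there is no reading.
- env.camera_model(name): a dict with "mtx" (3x3 intrinsics, pixels), "R" (3x3) and "t" (3): a world point X has camera coordinates R X + t. Camera axes: x right, y down, z forward; pixel columns grow to the right and rows downward; lengths in m; the calibration is good to about 2 mm. A picture is of the moment at which its call begins: read the wrist's pose just before it. camera_model takes no time and is no camera call; for the wrist camera it gives the pose at the moment of the call.
- env.hand_in(): hands the job in, once; it reports no verdict.
The state is a dict: "clock": time; "q": joint angles; "dq": joint speeds; "effort": joint torques, N m; "eef_pos": TCP position; "ee_rot": TCP orientation; "wrist_force": force on the tool from outside, world axes, zero at the start; "wrist_torque": the same for the moment, N m; "width": finger opening in m.
Only numpy, scipy, OpenCV 4.12 (cv2) and the standard library are available. Lean on these libraries where they do the work, as an engineer would, in place of code of your own. Each camera call takes 0.05 s, during which the arm holds its last target. There are 200 camera calls.

### The job

Check the pitch of the lead screw in the stand: pick up the larger of the two pitch leaves, the one with three coarse teeth (leave the small one alone), lower it astride the screw and feel along the screw for the grooves until its teeth drop in. Then push down on it with about 10 N for a second so that it sits flat and fully home on the threads, and let go, leaving it there. Go gently: never press on the screw or its stand with more than 40 N through the leaf, and leave the other things on the bench as they lie.

Things in the scene. Friction and masses are not known exactly. Their poses are not given: they have to be found in the camera images.
- screw_stand: Fixed stand: aluminium base 80 x 250 x 10 mm, two grey bearing blocks (56 x 20 mm, 86 mm tall with bolts, inner faces at y = +-95 mm) carrying a steel lead screw along the y axis, 56 mm up. Origin: centre of the underside, z up. The screw is locked, but where its grooves lie along y differs by up to one pitch from start to start and is not given by any pose: it must be felt or seen.
- screw_middle (a point): Point 72 mm above the stand's origin, on the line along the tops of the screw's crests, half-way between the blocks (crest or groove, as the start has it); axes as the stand's. Crest diameter 32 mm, right-hand trapezoidal thread, pitch 12 mm, 4.5 mm deep, crests 4.8 mm wide, grooves 7.2 mm wide at the mouth, 4.8 mm at the bottom.
- coarse_leaf_grip (a point): The leaf to use, the larger: alloy plate with THREE coarse teeth below, on four weighted steel legs; 51 (x) x 62 (y) x 76 mm tall, 0.1-0.2 kg. Point: middle of its grip tab, 61 mm above its feet; tab 10 mm thick (x), 36 mm long (y), 30 mm tall, held from above with fingers closing along x; z up; half turn about z: no difference. On the screw, y runs along the screw; fully home, this point is 99 mm above the stand's origin.
- coarse_leaf_seat (a point): Middle of the coarse leaf's flat land (lower plate edge at the tooth roots), 27 mm under the grip point, same axes; home, it lies on the crests. Teeth at y = -12, 0, 12 mm reach 4 mm lower (tips 4.2 mm wide), so on crests the leaf stands 4 mm too high. 0.4 mm play each way along y when home. Legs at y = +-27 mm reach 34 mm under the land, 35 mm apart in x, their lowest 6 mm bevelled to 41.
- fine_leaf: The other, smaller pitch leaf: 37 (x) x 48 (y) x 66 mm tall, FOUR fine teeth (8 mm pitch), made for a thinner screw; origin between its feet on the bench, y along it. Leave it standing where it is.
- hex_key: Loose hex key, 36 x 88 x 6 mm, lying on the bench; origin centre of its underside. Leave alone.
- steel_block: Loose ground steel block 25 x 50 x 25 mm; origin centre of its underside. Leave alone.
- flat_block: Loose ground steel block 30 x 35 x 12 mm; origin centre of its underside. Leave alone.
- oil_stone: Loose dressing stone 13 x 90 x 12 mm; origin centre of its underside. Leave alone.
- file_fine: Loose hand file with wooden handle, 22 x 220 x 22 mm; origin centre of its underside, y along it. Leave alone.

How it is judged:
On the way, in this order (a step that is already met when the one before it is completed fails the run):
1. the coarse leaf is lifted clear of the bench (height (world z) of coarse_leaf_seat above 0.065 m), for 0.1 s.
2. the coarse leaf is fully home and level on the screw and is pushed down on it with more than 4 N (z of coarse_leaf_seat in the frame of screw_stand between 0.07 and 0.0734 m and x of coarse_leaf_seat in the frame of screw_stand between -0.003 and 0.003 m and y of coarse_leaf_seat in the frame of screw_stand between -0.068 and 0.068 m and angle between coarse_leaf_seat's own z axis and vertical below 0.06 rad and contact force between coarse_leaf and screw_stand above 4 N), for 0.3 s.
At the end, for the whole second after the job is handed in: The coarse leaf sits on the screw between the bearing blocks with its land within 1.4 mm of the crests, astride the screw (within 3 mm sideways), tilted less than 0.06 rad, at rest (z of coarse_leaf_seat in the frame of screw_stand between 0.07 and 0.0734 m and x of coarse_leaf_seat in the frame of screw_stand between -0.003 and 0.003 m and y of coarse_leaf_seat in the frame of screw_stand between -0.068 and 0.068 m and angle between coarse_leaf_seat's own z axis and vertical below 0.06 rad and linear speed of coarse_leaf below 0.01 m/s); the robot touches nothing.
It fails at once if the leaf is pressed on the screw or its stand with more than 40 N (contact force between coarse_leaf and screw_stand above 40 N).
It fails at once if the small leaf is moved more than 15 mm (distance of fine_leaf from where it was at the start of the episode above 0.015 m).
It fails at once if one of the loose bystanders (hex key, blocks, stone, file) is moved more than 15 mm (distance of any of hex_key, steel_block, flat_block, oil_stone, file_fine from where it was at the start of the episode above 0.015 m).
It also fails if it takes over 51 s, if anything falls off the work surface, if the arm or the gripper's body presses on something with over 40 N, if the wrist force passes 120 N, or if a joint passes its speed limit or range.

## Working session

There is one attempt and no reset: what is moved stays moved. The work goes in short steps, Python scripts to look and compute and a tool call to move; the robot and the scene stay as the last step left them, time stands still between calls to the robot, and variables do not carry over. Pictures are saved under pics/ and viewed, about 8 in all and at most 12, crops included, and the job is handed in when it is done.

Besides the shell and the picture viewer there is one more tool, called after "Request:" in YAML: its name, and indented under it one key for each argument. move_arm: Moves the arm, as the interface text tells. Its arguments: {"type":"object","properties":{"targets":{"type":"array","items":{"type":"array","items":{"type":"number"}}},"gripper":{"type":"number"}},"required":["targets"]}

```bash
mkdir -p pics; cat > h.py <<'E'
import numpy as np, cv2
from plant import env
np.set_printoptions(precision=4,suppress=True)
def snap(name,fn):
    m=env.camera_model(name); im,d=env.camera(name)
    cv2.imwrite(f'pics/{fn}.png',im[:,:,::-1]); np.savez(f'pics/{fn}.npz',im=im,d=d,**{k:np.array(m[k]) for k in('mtx','R','t')}); return im,d,m
def world(fn):
    z=np.load(f'pics/{fn}.npz'); d=z['d']; v,u=np.mgrid[:d.shape[0],:d.shape[1]]
    c=np.stack([(u-z['mtx'][0,2])/z['mtx'][0,0]*d,(v-z['mtx'][1,2])/z['mtx'][1,1]*d,d],-1)
    P=(c-z['t'])@z['R']; P[d==0]=np.nan; return P,z['im'],z
E
python3 - <<'E'
from h import *
s=env.sense(); print(s)
for n in('scene','top'):
    snap(n,n); print(env.camera_model(n))
a=cv2.imread('pics/scene.png');b=cv2.imread('pics/top.png')
E
```

```text
{'clock': 0.0, 'q': array([ 1.5191,  0.3594,  0.0111, -0.0004, -1.2241, -0.2881]), 'dq': array([ 0.0009, -0.001 ,  0.0007,  0.0003,  0.0003, -0.0004]), 'effort': array([  0.0007, -58.2715,  29.3063,   6.997 ,   0.007 ,  -0.0001]), 'eef_pos': array([0.2248, 0.6359, 0.1893]), 'ee_rot': array([[-0.0004,  0.9428, -0.3334],
       [-0.0016, -0.3334, -0.9428],
       [-1.    ,  0.0001,  0.0017]]), 'wrist_force': array([ 1.0456, -0.488 ,  0.0981]), 'wrist_torque': array([ 0.0142, -0.003 , -0.0441]), 'width': 0.08798876043818951}
{'mtx': array([[420.9751,   0.    , 277.8302],
       [  0.    , 420.9751, 211.8803],
       [  0.    ,   0.    ,   1.    ]]), 'R': array([[ 0.7149, -0.699 ,  0.0169],
       [-0.5265, -0.554 , -0.6449],
       [ 0.4601,  0.4522, -0.7641]]), 't': array([-0.3673,  0.3761,  0.9244])}
{'mtx': array([[505.798 ,   0.    , 281.3334],
       [  0.    , 505.798 , 208.9467],
       [  0.    ,   0.    ,   1.    ]]), 'R': array([[ 0.0075, -0.9999,  0.0071],
       [-0.9817, -0.0087, -0.1902],
       [ 0.1903, -0.0055, -0.9817]]), 't': array([0.033 , 0.544 , 1.6048])}
```

View pics/top.png

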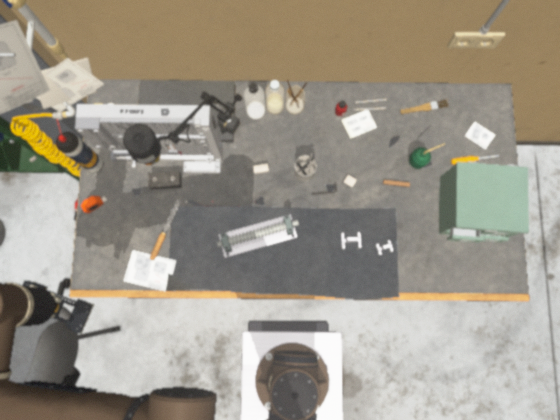

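View pics/scene.png

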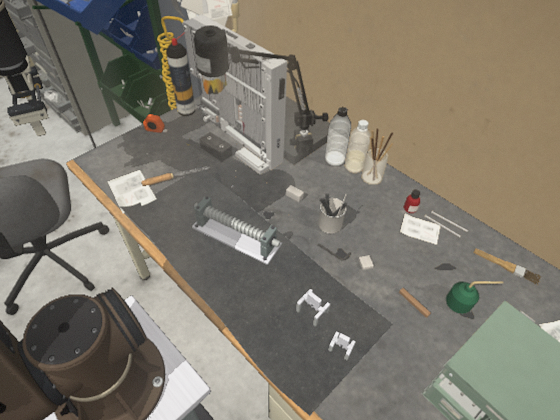

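The top view shows the stand at about px (258,236), the coarse leaf at (351,240), the fine leaf at (384,247). In the scene view the leaves are at (313,305) and (342,345). Next I fit their poses from the depth.

```bash
python3 - <<'E'
from h import *
for fn,rois in (('top',dict(leaf=(335,225,368,255),fine=(372,235,398,260),stand=(212,210,304,262))),('scene',dict(leaf=(290,285,332,328),fine=(325,328,360,362),stand=(185,190,290,270)))):
    P,im,z=world(fn)
    for k,(a,b,c,d) in rois.items():
        Q=P[b:d,a:c].reshape(-1,3); Q=Q[np.isfinite(Q[:,0])]
        for lo,hi in ((.006,.016),(.02,.05),(.05,.08),(.08,.1)):
            q=Q[(Q[:,2]>lo)&(Q[:,2]<hi)]
            if len(q)>8:
                r=cv2.minAreaRect((q[:,:2]*1000).astype(np.float32)); w=np.linalg.svd(q[:,:2]-q[:,:2].mean(0),full_matrices=0)[2][0]
                print(fn,k,lo,len(q),'mean',q.mean(0),'zmax',q[:,2].max(),'rect',np.array(r[0]),np.array(r[1]),r[2],'axis',np.degrees(np.arctan2(w[1],w[0])))
z=np.load('pics/top.npz')['im'][200:275,200:410]; s=np.load('pics/scene.npz')['im'][185:275,180:300]; l=np.load('pics/scene.npz')['im'][280:370,285:365]
A=cv2.resize(z,(798,285),interpolation=3); B=cv2.resize(s,(399,300),interpolation=3); C=cv2.resize(l,(399,300),interpolation=3)
cv2.imwrite('pics/c1.png',np.vstack([A,np.hstack([B,C])])[:,:,::-1])
E
```

```text
top leaf 0.006 88 mean [ 0.4568 -0.2014  0.008 ] zmax 0.01546348081081955 rect [ 450.9878 -196.195 ] [ 97.5932 108.5786] 0.3971177041530609 axis -57.54815214696173
top leaf 0.02 105 mean [ 0.445  -0.189   0.0413] zmax 0.04916689147223047 rect [ 446.8583 -190.4874] [50.6132 64.191 ] 3.4421303272247314 axis -87.24433597144278
top leaf 0.05 49 mean [ 0.4461 -0.1894  0.0692] zmax 0.07904638562390202 rect [ 451.6711 -189.7376] [22.5265 58.8055] 0.7312114238739014 axis 89.91423702356293
top fine 0.006 51 mean [ 0.4192 -0.3091  0.0084] zmax 0.0159374329303457 rect [ 427.4149 -304.8474] [79.6599 80.2763] 88.79235076904297 axis -103.02217776447229
top fine 0.02 72 mean [ 0.4241 -0.2984  0.0333] zmax 0.04815881274418077 rect [ 424.8665 -300.7406] [35.8256 48.3297] 16.888669967651367 axis 106.47889915361438
top fine 0.05 29 mean [ 0.4237 -0.2991  0.0639] zmax 0.07107427202323231 rect [ 424.6695 -300.9008] [ 9.6046 26.7172] 16.03619956970215 axis -74.53863767795369
top stand 0.006 1053 mean [0.4587 0.1157 0.0096] zmax 0.015946125587453806 rect [462.3352 116.5268] [171.7404 305.9693] 0.4742482006
[... 1432 characters left out ...]
4 23.9908] 19.541297912597656 axis -73.6926976483625
scene stand 0.006 1441 mean [0.4533 0.1115 0.0107] zmax 0.01593072515319414 rect [478.6959 139.9882] [285.5214 314.919 ] 45.94252014160156 axis -73.73876121838745
scene stand 0.02 182 mean [0.459  0.1017 0.0346] zmax 0.049973443952692896 rect [549.2141 136.168 ] [239.7728 242.6543] 15.64518928527832 axis -68.91610271785673
scene stand 0.05 963 mean [0.458  0.1076 0.0663] zmax 0.0797738572403056 rect [462.1746 114.5629] [ 57.364  270.5132] 16.729080200195312 axis -73.52285469501659
scene stand 0.08 257 mean [0.4623 0.1081 0.0841] zmax 0.09061628650077111 rect [461.2732 116.0939] [ 56.4554 230.1874] 16.583463668823242 axis -73.51506716946592
```

View pics/c1.png

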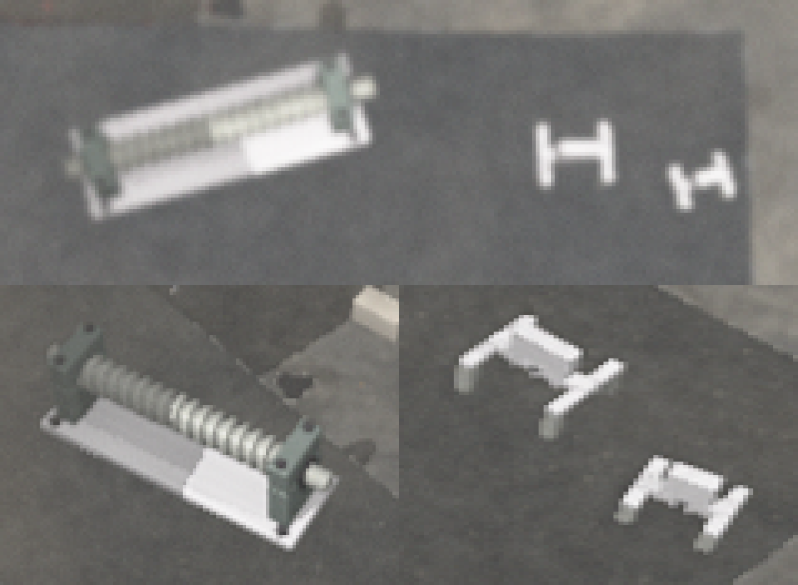

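The crop shows three teeth on the leaf at top right and a pale, two-tone (lit and shaded) screw. The leaf is at about (0.4455, -0.190) with yaw 3.4°. The stand is at about (0.4625, 0.115) with yaw 16.6°. I'll move above the leaf.

Request:
move_arm:
  targets:
    - [0,0.3,0.25,1.17]
    - [0,0.3,0.25,1.17]
    - [0,0.3,0.25,1.17]
    - [0,0.3,0.25,1.17]
    - [0,0.3,0.25,1.17]
    - [0,0.3,0.25,1.17]
    - [0,0.32,0.3,1.17]
    - [0,0.483,0.705,1.17]

```text
clock: 1.1
eef_pos: [0.4287, 0.1876, 0.1899]
ee_rot: [[-0.0, 0.06, -0.998], [-0.001, -0.998, -0.06], [-1.0, 0.0, 0.001]]
wrist_force: [1.2, 0.3, 0.6]
width: 0.0875
```

```bash
python3 - <<'E'
from h import *
env.camera('wrist')  # let the arm settle
snap('wrist','w1'); s=env.sense(); print(s['eef_pos'],s['ee_rot']); print(env.camera_model('wrist'))
E
```

```text
[0.4277 0.185  0.1901] [[-0.001   0.0569 -0.9984]
 [-0.0005 -0.9984 -0.0569]
 [-1.      0.0005  0.001 ]]
{'mtx': array([[360.6362,   0.    , 277.7271],
       [  0.    , 360.6362, 210.6035],
       [  0.    ,   0.    ,   1.    ]]), 'R': array([[-0.9984, -0.0563,  0.0021],
       [-0.0537,  0.963 ,  0.264 ],
       [-0.0169,  0.2635, -0.9645]]), 't': array([ 0.4356, -0.1886,  0.3494])}
```

View pics/w1.png

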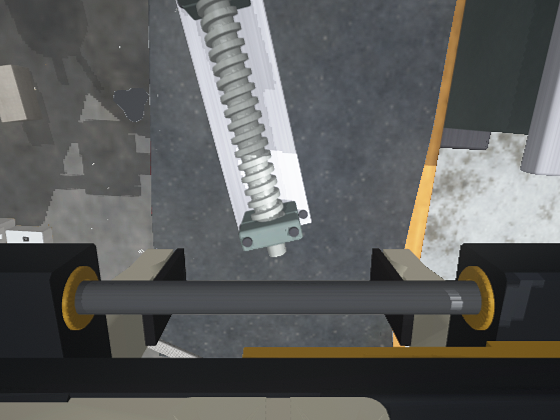

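The wrist view shows the screw running from about (220,10) to (265,210), with its grooves clearly visible. I'll take the axis and groove phase from the depth.

```bash
cat >> h.py <<'E'
from scipy.optimize import least_squares
def screw(fn,c0=(.4625,.115),yaw0=16.6):
    P,im,_=world(fn); Q=P.reshape(-1,3); G=im.reshape(-1,3).mean(1)
    ok=np.isfinite(Q[:,0]); Q=Q[ok]; G=G[ok]
    def loc(p,Q): 
        c,s=np.cos(p[2]),np.sin(p[2]); d=Q[:,:2]-p[:2]; return d@np.array([[c,-s],[s,c]])
    p=np.array([*c0,np.radians(yaw0)])
    L=loc(p,Q); m=(abs(L[:,0])<22)&(abs(L[:,0])<.02)&(abs(L[:,1])<.085)&(Q[:,2]>.05)&(Q[:,2]<.08)
    q=Q[m]
    f=lambda v:(np.hypot(loc([v[0],p[1],v[1]],q)[:,0],q[:,2]-v[2])-v[3])
    r=least_squares(f,[p[0],p[2],.056,.0145],loss='soft_l1',f_scale=.002)
    return r.x,Q,G,loc,p
E
python3 - <<'E'
from h import *
v,Q,G,loc,p=screw('w1'); print('x,yaw,z,r',v,np.degrees(v[1]))
pp=[v[0],p[1],v[1]]; L=loc(pp,Q)
b=(Q[:,2]>.078)&(Q[:,2]<.1)&(abs(L[:,0])<.035)&(abs(L[:,1])<.14); y=L[b,1]; print('block y',[ (np.percentile(t,[1,50,99]),len(t)) for t in (y[y<0],y[y>0]) if len(t)])
print('block x',np.percentile(L[b&(L[:,1]>0),0],[1,99]))
m=(abs(L[:,0])<.004)&(abs(L[:,1])<.094)&(Q[:,2]>.05)&(Q[:,2]<.08)
yy,zz=L[m,1],Q[m,2]
e=np.arange(-.094,.095,.002)
for i,a in enumerate(e[:-1]):
    k=(yy>=a)&(yy<a+.002)
    if k.sum()>1: print(f'{a*1000+1:.0f}:{zz[k].mean()*1000:.1f}',end=' ')
# phase fit
g=[]
for ph in np.arange(0,12,.25):
    t=(yy*1000-ph+6)%12-6; g.append((zz[(abs(t)<2.4)].mean()-zz[abs(t)>3.6].mean())*1000)
print('\ncrest phase mm',np.argmax(g)*.25,max(g))
E
```

```text
x,yaw,z,r [0.4599 0.2846 0.0574 0.0141] 16.304125049623774
block y [(array([0.0958, 0.1041, 0.1149]), 1368)]
block x [-0.0275  0.0268]
-89:71.4 -87:69.1 -85:68.6 -83:68.3 -81:73.0 -79:72.9 -77:72.5 -75:69.3 -73:68.5 -71:68.3 -69:73.0 -67:72.8 -65:72.2 -63:69.0 -61:68.4 -59:68.7 -57:72.9 -55:73.0 -53:72.0 -51:69.1 -49:68.4 -47:68.4 -45:73.0 -43:72.8 -41:72.0 -39:69.0 -37:68.6 -35:68.7 -33:72.9 -31:73.0 -29:72.5 -27:68.9 -25:68.6 -23:69.1 -21:72.5 -19:73.0 -17:72.5 -15:69.0 -13:68.7 -11:69.0 -9:72.6 -7:73.0 -5:72.1 -3:68.9 -1:68.6 1:68.9 3:72.6 5:73.3 7:72.2 9:68.9 11:68.5 13:69.0 15:72.4 17:73.2 19:72.0 21:68.4 23:68.4 25:69.2 27:72.8 29:73.0 31:72.7 33:68.6 35:68.7 37:69.1 39:72.6 41:72.9 43:72.9 45:68.7 47:68.8 49:69.4 51:72.7 53:73.1 55:72.5 57:68.7 59:68.5 61:69.0 63:72.4 65:73.1 67:72.5 69:68.7 71:68.3 73:69.1 75:72.4 77:73.1 79:72.3 81:68.6 83:68.6 85:69.4 87:72.4 89:72.9 91:72.6 93:68.9 
crest phase mm 5.0 4.367111247107452
```

Request:
move_arm:
  targets:
    - [0,0.376,0.005,0]
    - [0,0.376,0.005,0]
    - [0,0.376,0.005,0]
    - [0,0.376,0.005,0]
    - [0,0.376,0.005,0]
    - [0,0.376,0.005,0]
    - [0,0.376,0.005,0]
    - [0,0.376,0.005,0]

```text
clock: 2.2
eef_pos: [0.4462, -0.186, 0.1898]
ee_rot: [[-0.001, 0.059, -0.998], [0.0, -0.998, -0.059], [-1.0, -0.0, 0.001]]
wrist_force: [-0.0, 0.0, 0.9]
width: 0.0875
```

```bash
python3 - <<'E'
from h import *
env.camera('wrist')
snap('wrist','w2'); s=env.sense(); print(s['eef_pos'],s['ee_rot'][:,2])
P,im,_=world('w2'); Q=P.reshape(-1,3); Q=Q[np.isfinite(Q[:,0])]
Q=Q[(np.hypot(Q[:,0]-.4455,Q[:,1]+.19)<.05)]
for lo,hi in((.035,.056),(.066,.085)):
    q=Q[(Q[:,2]>lo)&(Q[:,2]<hi)]; print(len(q),np.median(q[:,2]),cv2.minAreaRect((q[:,:2]*1000).astype(np.float32)))
E
```

```text
[ 0.4466 -0.1848  0.1902] [-0.9981 -0.0622  0.0001]
1049 0.04526559944984287 ((443.3288269042969, -190.22740173339844), (50.61588668823242, 62.14485168457031), 3.542830467224121)
472 0.07706093239321715 ((443.5068359375, -190.6558074951172), (9.74127197265625, 35.52900695800781), 3.4491488933563232)
```

View pics/w2.png

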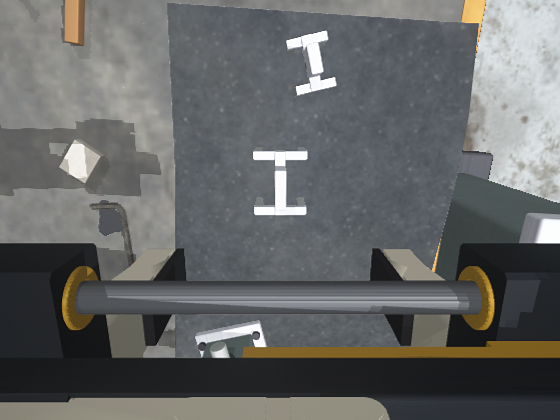

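The wrist view shows the leaf upright at about (280,183), centred between the jaws, with the fine leaf at (313,62) clear of them. I'll descend and grip.

Request:
move_arm:
  targets:
    - [0.03,0.005,0.002,0]
    - [0.07,0.005,0.002,0]
    - [0.11,0.005,0.002,0]
    - [0.13,0.005,0.002,0]
    - [0.14,0.005,0.002,0]
    - [0.145,0.005,0.002,0]
    - [0.145,0.005,0.002,0]
    - [0.145,0.005,0.002,0]

```text
clock: 3.3
eef_pos: [0.4455, -0.1909, 0.046]
ee_rot: [[0.001, 0.061, -0.998], [-0.0, -0.998, -0.061], [-1.0, 0.0, -0.001]]
wrist_force: [0.4, -0.2, 0.2]
width: 0.0878
```

Request:
move_arm:
  gripper: 255
  targets:
    - [0,0,0,0]
    - [0,0,0,0]
    - [0,0,0,0]
    - [0,0,0,0]
    - [0,0,0,0]
    - [0,0,0,0]
    - [0,0,0,0]
    - [0,0,0,0]

```text
clock: 4.3
eef_pos: [0.4449, -0.1909, 0.0453]
ee_rot: [[-0.0, 0.061, -0.998], [-0.0, -0.998, -0.061], [-1.0, 0.0, 0.0]]
wrist_force: [0.8, -0.2, 1.1]
width: 0.0135
```

Request:
move_arm:
  targets:
    - [0.0,0,0,0]
    - [0,0,0,0]
    - [-0.01,0,0,0]
    - [-0.04,0,0,0]
    - [-0.08,0,0,0]
    - [-0.12,0,0,0]
    - [-0.12,0,0,0]
    - [-0.12,0,0,0]

```text
clock: 5.3
eef_pos: [0.4446, -0.1908, 0.1654]
ee_rot: [[0.0, 0.061, -0.998], [0.0, -0.998, -0.061], [-1.0, -0.0, -0.0]]
wrist_force: [-0.2, -0.4, -1.4]
width: 0.0002
```

```bash
python3 - <<'E'
from h import *
env.camera('wrist')
snap('wrist','w3'); s=env.sense(); print(s['eef_pos'],s['ee_rot'],s['wrist_force'],s['width'])
P,im,_=world('w3'); R=s['ee_rot']; Q=P.reshape(-1,3); Q=Q[np.isfinite(Q[:,0])]
T=(Q-s['eef_pos'])@R*1000; T=T[(abs(T[:,1])<50)&(abs(T[:,2])<45)]
for lo,hi in((-5,8),(-35,-20)):
    q=T[(T[:,0]>lo)&(T[:,0]<hi)]; print(len(q),cv2.minAreaRect(q[:,1:].astype(np.float32)) if len(q)>3 else '')
q=T[(T[:,0]>-12)&(T[:,0]<30)]; print(np.percentile(q,[1,50,99],axis=0))
E
```

```text
[ 0.4442 -0.1908  0.1645] [[-0.0015  0.0608 -0.9982]
 [ 0.0002 -0.9982 -0.0608]
 [-1.     -0.0003  0.0015]] [-0.5304  0.4276 -0.6549] 0.0005734253594666198
0 
0 Traceback (most recent call last):
  File "<stdin>", line 8, in <module>
    return _quantile_unchecked(
        a, q, axis, out, overwrite_input, method, keepdims, weights)
    return _ureduce(a,
                    func=_quantile_ureduce_func,
    ...<5 lines>...
                    overwrite_input=overwrite_input,
                    method=method)
    r = func(a, **kwargs)
    result = _quantile(arr,
                       quantiles=q,
    ...<2 lines>...
                       out=out,
                       weights=wgt)
    slices_having_nans = np.isnan(arr[-1, ...])
                                  ~~~^^^^^^^^^
IndexError: index -1 is out of bounds for axis 0 with size 0
```

View pics/w3.png

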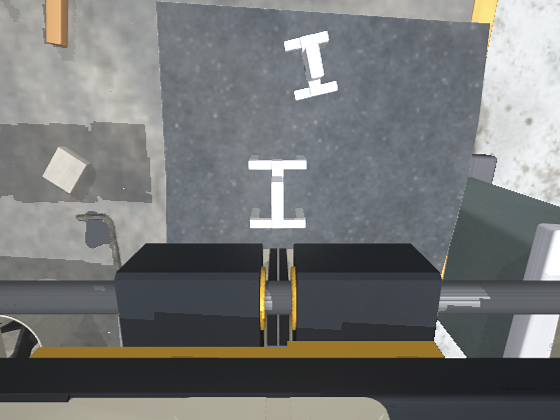

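```bash
python3 - <<'E'
from h import *
for f in('w2','w3'):
    P,im,_=world(f); Q=P.reshape(-1,3); Q=Q[np.isfinite(Q[:,0])]
    Q=Q[(np.hypot(Q[:,0]-.4445,Q[:,1]+.19)<.05)]
    for lo,hi in((.035,.056),(.066,.095)):
        q=Q[(Q[:,2]>lo)&(Q[:,2]<hi)]; print(f,len(q),np.median(q[:,2]),cv2.minAreaRect((q[:,:2]*1000).astype(np.float32)))
P,im,_=world('w3')
for r in(165,178,190,205,220): print(r,P[r,277])
E
```

```text
w2 1049 0.04526559944984287 ((443.3288269042969, -190.22740173339844), (50.61588668823242, 62.14485168457031), 3.542830467224121)
w2 472 0.07706093239321715 ((443.5068359375, -190.6558074951172), (9.74127197265625, 35.52900695800781), 3.4491488933563232)
w3 1151 0.04520676952449584 ((443.4602355957031, -190.3473358154297), (50.87044143676758, 62.11969757080078), 3.5568366050720215)
w3 534 0.07703966503381901 ((443.564453125, -190.4091796875), (9.080514907836914, 35.9559211730957), 3.2913577556610107)
165 [ 0.4448 -0.2169  0.0461]
178 [ 0.4442 -0.2081  0.0609]
190 [ 0.4438 -0.2011  0.076 ]
205 [ 0.4431 -0.189   0.0775]
220 [ 0.4423 -0.1759  0.0761]
```

The jaws shut to 0 mm and the leaf hasn't moved. They were still closing when I lifted. I'll retry with a longer close and check the width before lifting.

Request:
move_arm:
  gripper: 0
  targets:
    - [0,0,0,0]
    - [0.03,0,0,0]
    - [0.06,0,0,0]
    - [0.06,0,0,0]
    - [0.06,0,0,0]
    - [0.09,0,0,0]
    - [0.11,0,0,0]
    - [0.12,0,0,0]

```text
clock: 6.4
eef_pos: [0.4454, -0.191, 0.0455]
ee_rot: [[0.001, 0.061, -0.998], [-0.0, -0.998, -0.061], [-1.0, 0.0, -0.001]]
wrist_force: [0.4, -0.2, 0.4]
width: 0.0751
```

Request:
move_arm:
  gripper: 255
  targets:
    - [0,0,0,0]
    - [0,0,0,0]
    - [0,0,0,0]
    - [0,0,0,0]
    - [0,0,0,0]
    - [0,0,0,0]
    - [0,0,0,0]
    - [0,0,0,0]

```text
clock: 7.4
eef_pos: [0.4449, -0.1909, 0.0452]
ee_rot: [[-0.0, 0.061, -0.998], [-0.0, -0.998, -0.061], [-1.0, 0.0, 0.0]]
wrist_force: [0.3, 0.6, -0.1]
width: 0.0059
```

Request:
move_arm:
  targets:
    - [0,0,0,0]
    - [0,0,0,0]
    - [0,0,0,0]
    - [0,0,0,0]
    - [0,0,0,0]
    - [0,0,0,0]
    - [0,0,0,0]
    - [0,0,0,0]

```text
clock: 8.4
eef_pos: [0.4449, -0.1909, 0.0453]
ee_rot: [[0.0, 0.061, -0.998], [-0.0, -0.998, -0.061], [-1.0, 0.0, -0.0]]
wrist_force: [0.7, -0.1, -0.5]
width: 0.0005
```

```bash
python3 - <<'E'
from h import *
s=env.sense(); m=env.camera_model('wrist')
for dx in(-.06,-.04,-.019,0,.1):
    X=s['eef_pos']+s['ee_rot'][:,0]*dx; c=m['R']@X+m['t']; print(dx,(m['mtx']@c/c[2])[:2],c[2])
print(s['wrist_force'],s['width'],s['eef_pos'],-m['R'].T@m['t'])
a=snap('wrist','w4')[0]; snap('scene','s4'); b=cv2.imread('pics/s4.png')[200:350,230:430]
cv2.imwrite('pics/c4.png',np.hstack([a[:300,:400,::-1],cv2.resize(b,(400,300),interpolation=3)]))
E
```

```text
-0.06 [274.2865 289.2937] 0.14963908803305984
-0.04 [274.6329 269.0157] 0.16892680360956983
-0.019 [274.9206 252.1739] 0.18917890496490528
0 [275.1326 239.7689] 0.20750223476258975
0.1 [275.8268 199.1314] 0.3039408126451396
[ 0.7075 -0.109  -0.5311] 0.0004994899561917578 [ 0.4449 -0.1909  0.0453] [ 0.4479 -0.262   0.241 ]
```

View pics/c4.png

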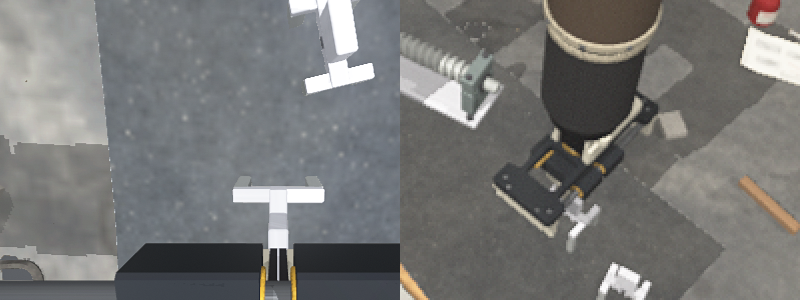

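Left half: the leaf's tab reaches up to the jaws at about (278,245). I'll enlarge that area.

```bash
python3 - <<'E'
from h import *
a=cv2.imread('pics/w3.png')[180:320,215:345];b=cv2.imread('pics/w4.png')[180:320,215:345]
cv2.imwrite('pics/c5.png',np.hstack([cv2.resize(t,(400,430),interpolation=2) for t in(a,b)]))
P,im,_=world('w4')
for r in range(180,300,8): print(r,P[r,278])
E
```

```text
180 [ 0.4448 -0.2178  0.002 ]
188 [ 0.4451 -0.2213  0.0448]
196 [ 0.4448 -0.2173  0.0472]
204 [ 0.4446 -0.2128  0.0474]
212 [ 0.4443 -0.2079  0.0463]
220 [ 0.4443 -0.208   0.0623]
228 [ 0.4444 -0.2083  0.0764]
236 [ 0.4441 -0.2044  0.0768]
244 [ 0.4439 -0.2003  0.077 ]
252 [ 0.4436 -0.1964  0.0773]
260 [ 0.4434 -0.1922  0.0773]
268 [ 0.4431 -0.1878  0.0771]
276 [ 0.4428 -0.1832  0.0764]
284 [ 0.4454 -0.2227  0.1632]
292 [ 0.4453 -0.2215  0.1649]
```

View pics/c5.png

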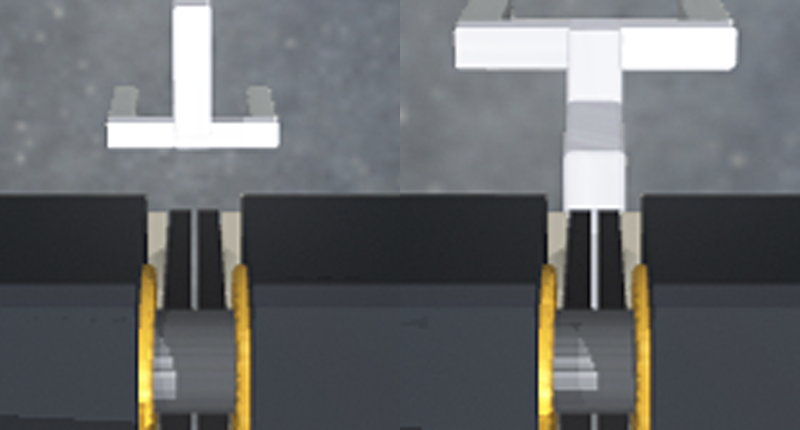

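```bash
python3 - <<'E'
from h import *
for f in('w4','w3'):
    P,im,z=world(f)
    for r in (246,250,255,262,270,278): print(f,r,P[r,271],P[r,274],P[r,283],P[r,285])
z=np.load('pics/w3.npz'); print('cam z',(-z['R'].T@z['t']))
P,_,_=world('w2'); print(P[250:300:10,181],P[250:300:10,375])
P,_,_=world('s4'); Q=P.reshape(-1,3); Q=Q[np.isfinite(Q[:,0])]; Q=Q[(abs(Q[:,0]-.445)<.03)&(abs(Q[:,1]+.19)<.03)&(Q[:,2]>.078)]; print(np.percentile(Q[:,2],[0,5,50]))
E
```

```text
w4 246 [ 0.4472 -0.1991  0.0769] [ 0.4457 -0.1991  0.0766] [ 0.4414 -0.1997  0.0775] [ 0.4405 -0.2     0.0782]
w4 250 [ 0.4471 -0.2003  0.0851] [ 0.4458 -0.2006  0.0858] [ 0.4416 -0.2007  0.0854] [ 0.4407 -0.2006  0.0848]
w4 255 [ 0.447  -0.2005  0.0917] [ 0.4457 -0.2004  0.0912] [nan nan nan] [ 0.4409 -0.2012  0.0925]
w4 262 [ 0.4469 -0.2009  0.1003] [ 0.4456 -0.2002  0.0985] [ 0.4418 -0.2008  0.0993] [ 0.441  -0.201   0.0997]
w4 270 [ 0.4468 -0.2003  0.1069] [ 0.4455 -0.2001  0.1063] [ 0.442  -0.2009  0.1076] [ 0.4412 -0.2013  0.1084]
w4 278 [ 0.4466 -0.2003  0.1141] [ 0.4455 -0.2008  0.115 ] [ 0.4421 -0.2011  0.1152] [ 0.4413 -0.201   0.1149]
w3 246 [ 0.4456 -0.1247  0.0029] [ 0.4425 -0.1254  0.004 ] [ 0.4329 -0.1252  0.002 ] [ 0.4309 -0.126   0.0038]
w3 250 [ 0.4465 -0.2005  0.2055] [ 0.4451 -0.2002  0.2047] [ 0.441  -0.2005  0.2048] [ 0.4401 -0.2009  0.2055]
w3 255 [ 0.4464 -0.2003  0.211 ] [ 0.4451 -0.2001  0.2103] [ 0.4411 -0.2003  0.2102] [ 0.4402 -0.2008  0.2113]
w3 262 [ 0.4463 -0.2004  0.219 ] [ 0.445  -0.2001  0.218 ] [ 0.4412 -0.2006  0.2186] [ 0.4403 -0.2004  0.2181]
w3 270 [ 0.4462 -0.2003  0.2268] [ 0.445  -0.2006  0.2271] [ 0.4414 -0.2006  0.2267] [ 0.4405 -0.2004  0.2262]
w3 278 [ 0.4461 -0.2004  0.2342] [ 0.4449 -0.2     0.2332] [ 0.4415 -0.2006  0.2341] [ 0.4407 -0.2007  0.2342]
cam z [ 0.4474 -0.2619  0.3605]
[[ 0.4902 -0.1921  0.2298]
 [ 0.4894 -0.1885  0.2329]
 [ 0.4891 -0.1843  0.2346]
 [ 0.4708 -0.215   0.3046]
 [ 0.4698 -0.2145  0.3086]] [[ 0.4008 -0.1975  0.23  ]
 [ 0.4015 -0.1944  0.2345]
 [ 0.4013 -0.1902  0.2359]
 [ 0.4233 -0.2182  0.3053]
 [ 0.4245 -0.2178  0.3098]]
[0.0784 0.1724 0.5247]
```

```bash
python3 - <<'E'
from h import *
for f in('w4','w2'):
    P,im,z=world(f)
    for r in (248,255,265,275,285,300,320,340): print(f,r,P[r,40],P[r,160],P[r,240],P[r,262],P[r,278])
P,im,_=world('s4'); 
for r in range(258,320,4): print(r,[ (c,P[r,c].round(3)) for c in range(285,345,6) if P[r,c][2]>.06 and P[r,c][2]<.2])
E
```

```text
w4 248 [ 0.6103 -0.1587  0.0011] [ 0.4751 -0.2275  0.1567] [ 0.4551 -0.2293  0.1583] [ 0.4498 -0.228   0.1542] [ 0.4438 -0.1987  0.0781]
w4 255 [ 0.6098 -0.1541  0.0028] [ 0.4734 -0.228   0.1623] [ 0.4547 -0.2291  0.1622] [ 0.4497 -0.2263  0.1547] [ 0.4435 -0.1947  0.0772]
w4 265 [ 0.6119 -0.1455  0.001 ] [ 0.4716 -0.2281  0.168 ] [ 0.4542 -0.2289  0.1673] [ 0.4495 -0.2241  0.156 ] [ 0.4432 -0.1895  0.0773]
w4 275 [ 0.6101 -0.1397  0.005 ] [ 0.4705 -0.2274  0.1714] [ 0.4537 -0.2285  0.1716] [ 0.4492 -0.2261  0.166 ] [ 0.4429 -0.1845  0.078 ]
w4 285 [ 0.5013 -0.2193  0.1636] [ 0.4702 -0.2257  0.1726] [ 0.4535 -0.2271  0.1734] [ 0.4491 -0.2242  0.167 ] [ 0.4454 -0.2227  0.1638]
w4 300 [ 0.5001 -0.2168  0.166 ] [ 0.4703 -0.2223  0.1727] [ 0.4534 -0.2234  0.1729] [ 0.4489 -0.2216  0.1692] [ 0.4452 -0.2196  0.1653]
w4 320 [ 0.6175 -0.0999  0.0002] [ 0.4705 -0.2173  0.1723] [ 0.4534 -0.218   0.1718] [ 0.4486 -0.2171  0.1699] [ 0.4384 -0.1121  0.0027]
w4 340 [ 0.6188 -0.0831  0.0012] [ 0.4705 -0.2127  0.1728] [ 0.4532 -0.2135  0.1725] [ 0.4484 -0.2047  0.1597] [ 0.4374 -0.0951  0.0028]
w2 2
[... 3265 characters left out ...]
array([ 0.372, -0.213,  0.193])), (309, array([ 0.385, -0.219,  0.183])), (315, array([ 0.401, -0.222,  0.167])), (321, array([ 0.414, -0.229,  0.159]))]
302 [(285, array([ 0.357, -0.179,  0.149])), (291, array([ 0.35 , -0.201,  0.187])), (297, array([ 0.357, -0.211,  0.192])), (303, array([ 0.366, -0.219,  0.191])), (309, array([ 0.373, -0.228,  0.194])), (315, array([ 0.441, -0.197,  0.064]))]
306 [(291, array([ 0.358, -0.195,  0.152])), (297, array([ 0.352, -0.216,  0.189])), (303, array([ 0.359, -0.225,  0.192])), (309, array([ 0.369, -0.233,  0.19 ]))]
310 [(297, array([ 0.358, -0.212,  0.158])), (303, array([ 0.353, -0.231,  0.191]))]
314 [(303, array([ 0.354, -0.232,  0.175]))]
318 []
```

The measured finger ends sit about 39 mm above the reported TCP. All three wrist views agree on this, and the jaws shut just above the tab top. The body is 66 mm behind the real tips, as stated. From here on I use tip z = reported z + 39 mm. I'll open the jaws, go 38 mm lower and close.

Request:
move_arm:
  gripper: 0
  targets:
    - [0,0,0,0]
    - [0,0,0,0]
    - [0,0,0,0]
    - [0,0,0,0]
    - [0.01,0,0,0]
    - [0.02,0,0,0]
    - [0.03,0,0,0]
    - [0.038,0,0,0]

```text
clock: 9.5
eef_pos: [0.4445, -0.1909, 0.0062]
ee_rot: [[-0.001, 0.061, -0.998], [0.0, -0.998, -0.061], [-1.0, -0.0, 0.001]]
wrist_force: [0.1, 0.6, 0.0]
width: 0.0747
```

Request:
move_arm:
  gripper: 255
  targets:
    - [0,0,0,0]
    - [0,0,0,0]
    - [0,0,0,0]
    - [0,0,0,0]
    - [0,0,0,0]
    - [0,0,0,0]
    - [0,0,0,0]
    - [0,0,0,0]

```text
clock: 10.5
eef_pos: [0.4449, -0.191, 0.0073]
ee_rot: [[-0.0, 0.061, -0.998], [0.0, -0.998, -0.061], [-1.0, -0.0, 0.0]]
wrist_force: [-0.1, -0.2, -0.2]
width: 0.0095
```

Request:
move_arm:
  targets:
    - [0,0,0,0]
    - [0,0,0,0]
    - [0,0,0,0]
    - [0,0,0,0]
    - [-0.005,0,0,0]
    - [-0.01,0,0,0]
    - [-0.015,0,0,0]
    - [-0.02,0,0,0]

```text
clock: 11.5
eef_pos: [0.445, -0.1909, 0.0277]
ee_rot: [[0.0, 0.061, -0.998], [0.0, -0.998, -0.061], [-1.0, 0.0, -0.0]]
wrist_force: [0.8, 0.3, -0.4]
width: 0.0096
```

The leaf is gripped (9.6 mm). On the bench the reported z was 0.0073 with the seat at 0.034, so home should read about 0.0453. I'll lift it and carry it over the groove.

Request:
move_arm:
  targets:
    - [-0.05,0,0,0]
    - [-0.1,0,0,0]
    - [-0.1,-0.05,-0.006,-0.1]
    - [-0.1,-0.11,-0.013,-0.226]
    - [-0.1,-0.17,-0.02,-0.226]
    - [-0.1,-0.23,-0.027,-0.226]
    - [-0.1,-0.28,-0.033,-0.226]
    - [-0.1,-0.303,-0.035,-0.226]

```text
clock: 12.5
eef_pos: [0.4614, 0.1162, 0.1276]
ee_rot: [[0.001, 0.285, -0.958], [0.0, -0.958, -0.285], [-1.0, -0.0, -0.001]]
wrist_force: [0.2, -0.7, -0.6]
width: 0.0096
```

```bash
python3 - <<'E'
from h import *
env.camera('wrist');env.camera('wrist')
snap('wrist','w6'); s=env.sense(); R=s['ee_rot']; e=s['eef_pos']; print(s['clock'],e,R[:,2],s['wrist_force'],s['width'],'jaw yaw',np.degrees(np.arctan2(-R[1,2],-R[0,2])))
P,im,_=world('w6'); Q=P.reshape(-1,3); Q=Q[np.isfinite(Q[:,0])]
T=(Q-e)@R*1000; T=T[(abs(T[:,1])<45)&(abs(T[:,2])<40)&(T[:,0]<10)&(T[:,0]>-45)]
for lo,hi in((-45,-25),(-16,0)):
    q=T[(T[:,0]>lo)&(T[:,0]<hi)]; print(len(q),np.percentile(q,[1,50,99],axis=0) if len(q) else '')
# screw
v,Q,G,loc,p=screw('w6',(.4617,.1150),16.4)
L=loc([v[0],p[1],v[1]],Q); print('fit',v,np.degrees(v[1]))
m=(abs(L[:,0])<.004)&(abs(L[:,1])<.094)&(Q[:,2]>.05)&(Q[:,2]<.08); yy,zz=L[m,1]*1000,Q[m,2]*1000; print(len(yy),yy.min(),yy.max())
ph=np.arange(0,12,.25); g=[zz[abs((yy-a+6)%12-6)<2.4].mean()-zz[abs((yy-a+6)%12-6)>3.6].mean() for a in ph]; print('crest',ph[np.argmax(g)],max(g),np.percentile(zz,[5,90]))
E
```

```text
12.65 [0.4612 0.1146 0.1273] [-0.9585 -0.2851  0.0001] [ 0.0689  0.009  -2.0832] 0.009730328065151785 jaw yaw 16.566793573096454
2826 [[-44.3723   8.0346 -24.0621]
 [-38.1663  25.1999   0.8603]
 [-26.9417  28.9417  25.6044]]
243 [[-15.5007  22.8466 -24.5683]
 [ -7.6348  28.6504 -16.7386]
 [ -0.1985  29.0068  26.031 ]]
fit [0.4598 0.2866 0.0574 0.0141] 16.42120926345891
1492 -93.94670621046926 -9.286541757607084
crest 5.0 4.439404643360518 [67.7007 73.6056]
```

View pics/w6.png

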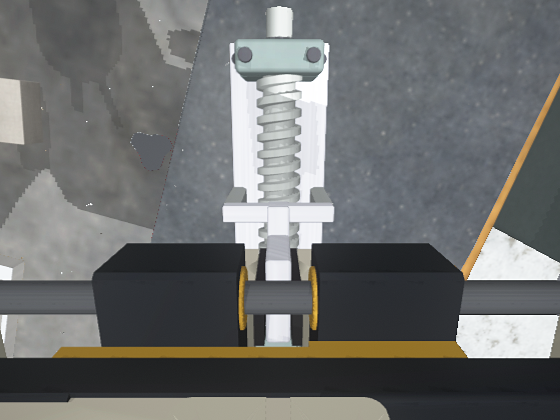

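The view shows the leaf squared over the screw: the crossbar is at (278,212) and the screw axis is under it at about (280,150). The crest phase is still 5.0 mm, so there is a groove under the leaf's centre. I'll lower the leaf to just above contact.

Request:
move_arm:
  targets:
    - [0.02,0,0,0]
    - [0.04,0,0,0]
    - [0.05,0,0,0]
    - [0.056,0,0,0]
    - [0.062,0,0,0]
    - [0.068,0,0,0]
    - [0.072,0,0,0]
    - [0.072,0,0,0]

```text
clock: 13.65
eef_pos: [0.4612, 0.1135, 0.055]
ee_rot: [[-0.0, 0.283, -0.959], [-0.0, -0.959, -0.283], [-1.0, 0.0, 0.0]]
wrist_force: [0.2, 0.0, -1.3]
width: 0.01
```

```bash
python3 - <<'E'
from h import *
s=env.sense(); print(s['clock'],s['eef_pos'],s['wrist_force'],s['wrist_torque'],s['width'])
E
```

```text
13.65 [0.4612 0.1135 0.055 ] [ 0.1855  0.0255 -1.2647] [ 0.0495 -0.0709 -0.0134] 0.009987014597823182
```

Request:
move_arm:
  targets:
    - [0.002,0,0,0]
    - [0.004,0,0,0]
    - [0.005,0,0,0]
    - [0.006,0,0,0]
    - [0.0065,0,0,0]
    - [0.0065,0,0,0]
    - [0.0065,0,0,0]
    - [0.0065,0,0,0]

```text
clock: 14.65
eef_pos: [0.4614, 0.1136, 0.0488]
ee_rot: [[0.0, 0.283, -0.959], [0.0, -0.959, -0.283], [-1.0, -0.0, -0.0]]
wrist_force: [-0.7, -1.8, -1.7]
width: 0.01
```

Request:
move_arm:
  targets:
    - [0.0005,0,0,0]
    - [0.001,0,0,0]
    - [0.001,0,0,0]
    - [0.0015,0,0,0]
    - [0.0015,0,0,0]
    - [0.0015,0,0,0]
    - [0.0015,0,0,0]
    - [0.0015,0,0,0]

```text
clock: 15.65
eef_pos: [0.4614, 0.1136, 0.0473]
ee_rot: [[0.0, 0.283, -0.959], [0.0, -0.959, -0.283], [-1.0, -0.0, -0.0]]
wrist_force: [-0.0, -1.3, -0.5]
width: 0.0098
```

Request:
move_arm:
  targets:
    - [0.0,0.0003,0,0]
    - [0.0005,0.0003,0,0]
    - [0.0005,0.0003,0,0]
    - [0.001,0.0003,0,0]
    - [0.001,0.0003,0,0]
    - [0.001,0.0003,0,0]
    - [0.001,0.0003,0,0]
    - [0.001,0.0003,0,0]

```text
clock: 16.65
eef_pos: [0.4615, 0.1134, 0.0463]
ee_rot: [[0.0, 0.283, -0.959], [0.0, -0.959, -0.283], [-1.0, -0.0, -0.0]]
wrist_force: [-0.0, -0.7, -1.4]
width: 0.0099
```

Request:
move_arm:
  targets:
    - [0.0005,0,0,0]
    - [0.0005,0,0,0]
    - [0.001,0,0,0]
    - [0.001,0,0,0]
    - [0.001,0,0,0]
    - [0.001,0,0,0]
    - [0.001,0,0,0]
    - [0.001,0,0,0]

```text
clock: 17.65
eef_pos: [0.4615, 0.1134, 0.0453]
ee_rot: [[0.0, 0.283, -0.959], [0.0, -0.959, -0.283], [-1.0, -0.0, -0.0]]
wrist_force: [-0.6, 0.2, -1.1]
width: 0.0097
```

Request:
move_arm:
  targets:
    - [0.0003,0,0,0]
    - [0.0003,0,0,0]
    - [0.0006,0,0,0]
    - [0.0006,0,0,0]
    - [0.0006,0,0,0]
    - [0.0006,0,0,0]
    - [0.0006,0,0,0]
    - [0.0006,0,0,0]

```text
clock: 18.65
eef_pos: [0.4615, 0.1134, 0.0452]
ee_rot: [[0.0, 0.283, -0.959], [0.0, -0.959, -0.283], [-1.0, 0.0, -0.0]]
wrist_force: [-3.0, -1.1, 7.6]
width: 0.0098
```

The leaf is in contact at 0.0452, the expected home height, with about 9 N. I'll add a touch more and hold for a second.

Request:
move_arm:
  targets:
    - [0.0001,0,0,0]
    - [0.0001,0,0,0]
    - [0.0001,0,0,0]
    - [0.0001,0,0,0]
    - [0.0001,0,0,0]
    - [0.0001,0,0,0]
    - [0.0001,0,0,0]
    - [0.0001,0,0,0]

```text
clock: 19.65
eef_pos: [0.4616, 0.1133, 0.0452]
ee_rot: [[0.0, 0.283, -0.959], [0.0, -0.959, -0.283], [-1.0, 0.0, -0.0]]
wrist_force: [-3.6, -0.5, 9.8]
width: 0.0098
```

Request:
move_arm:
  gripper: 0
  targets:
    - [-0.0003,0,0,0]
    - [-0.0003,0,0,0]
    - [-0.0003,0,0,0]
    - [-0.0003,0,0,0]
    - [-0.0003,0,0,0]
    - [-0.0003,0,0,0]
    - [-0.0003,0,0,0]
    - [-0.0003,0,0,0]

```text
clock: 20.65
eef_pos: [0.4615, 0.1134, 0.0449]
ee_rot: [[0.0, 0.283, -0.959], [-0.0, -0.959, -0.283], [-1.0, 0.0, -0.0]]
wrist_force: [-0.9, -0.0, 0.4]
width: 0.0837
```

Request:
move_arm:
  targets:
    - [0,0,0,0]
    - [-0.01,0,0,0]
    - [-0.03,0,0,0]
    - [-0.06,0,0,0]
    - [-0.09,0,0,0]
    - [-0.12,0,0,0]
    - [-0.12,0,0,0]
    - [-0.12,0,0,0]

```text
clock: 21.65
eef_pos: [0.4611, 0.1133, 0.165]
ee_rot: [[0.0, 0.283, -0.959], [0.0, -0.959, -0.283], [-1.0, -0.0, -0.0]]
wrist_force: [-0.0, -0.4, -0.0]
width: 0.0872
```

```bash
python3 - <<'E'
from h import *
env.camera('wrist')
snap('wrist','w7'); s=env.sense(); print(s['clock'],s['eef_pos'],s['wrist_force'],s['width'])
v,Q,G,loc,p=screw('w7',(.46,.115),16.4); L=loc([.4599,.115,np.radians(16.4)],Q)
k=(abs(L[:,0])<.045)&(abs(L[:,1])<.05)
q=k&(Q[:,2]>.105)&(Q[:,2]<.13); print('tab',np.median(Q[q,2]),cv2.minAreaRect((L[q]*1000).astype(np.float32)))
q=k&(Q[:,2]>.078)&(Q[:,2]<.09); print('bars',np.median(Q[q,2]),[np.median(Q[q&(abs(L[:,1]-y)<.006),2]) for y in(-.027,.026)],cv2.minAreaRect((L[q]*1000).astype(np.float32)))
E
```

```text
21.75 [0.4609 0.113  0.1643] [-0.0828 -0.2731 -0.2422] 0.08770829214868471
tab 0.11500519379282538 ((-0.534113883972168, -1.2289352416992188), (35.69649887084961, 10.032483100891113), 89.92510986328125)
bars 0.08327932898348539 [np.float64(0.08341781494074497), np.float64(0.08304040217217631)] ((-0.3633708953857422, -0.8739109039306641), (50.69807815551758, 62.55487823486328), 0.33198368549346924)
```

View pics/w7.png

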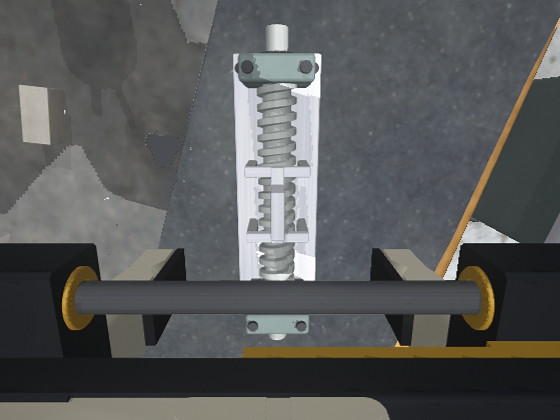

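The leaf sits astride the screw at about (277,203), level. Its tab is 38.0 mm higher than it was on the bench, which is exactly the home height. I'm handing in.

```bash
python3 -c "
from plant import env
print(env.hand_in())"
```

```text
the job is handed in; nothing more can be done
None
```

The coarse leaf is home on the screw, released, and the job was handed in at about 22 s of the 51 s allowed. `hand_in()` gives no verdict, so the result rests on the checks below.

**What I did:** I found the groove phase from wrist-camera depth. I then lowered the leaf in small steps, and its teeth dropped straight into the grooves. They met the threads at the expected home height. I held about 10 N for a second (9.8 N at the wrist), let go and backed off.

**Last checks:**
- **Height:** the tab stands 38.0 mm higher than on the bench, exactly the expected rise.
- **Level:** the two crossbars are within 0.4 mm of each other over about 53 mm, or about 0.007 rad.
- **Sideways:** the leaf is about 0.5 mm off the screw axis, against a limit of 3 mm.
- **Robot clear:** the wrist force is near zero.

**What disagreed or failed:**
- **Finger length:** the real finger ends sit about 39 mm above the reported TCP. My first two grasp attempts therefore closed just above the tab; after the first, the leaf's measured pose had not changed. I measured the offset from the depth images and corrected for it.
- **Sideways force:** about 3.6 N showed at the wrist while pressing, and it went away on release.
- **Other items:** I did not measure the small leaf and loose items again at the end. Nothing I did went near them, and no unexpected contact showed in the force readings.

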